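# Bring the brushing timer to its station and wind it

### The job

Slide the toothbrushing timer along its rail until it clicks into the detent at the green station mark, and only then wind its key clockwise, turn by turn, until it is fully wound (red pointer at the green tick, key at its stop). Leave the timer in the detent and do not disturb the tumbler, soap dish or dispenser.

Things in the scene. Friction and masses are not known exactly. Their poses are not given: they have to be found in the camera images.
- rail: bamboo rail base lying on the counter, 110 mm deep (x) by 420 mm long (y), plank 12 mm thick with two black rods on it (tops 23 mm above the counter) and low black end blocks 32 mm high; origin at the middle of its underside, y along the rail towards the brushing station, x away from the timer's face
- station (a point): point on the rail where slide_mark lies when the carriage sits in the station's detent: on the rail's centre line, 40 mm from the rail's middle towards +y, 36 mm above the counter. Green marks on the plank's edges show it. The carriage can be pushed up to 40 mm past it
- slide_mark (a point): middle of the top of the carriage's slide plate (100 mm in x, 130 mm in y, top 36 mm above the counter, green index line in front). Axes as the rail. At each end stands a black push plate, 60 mm wide in x, outer face 65 mm away in y, top 80 mm above the counter. Between them the timer, a white drum of 90 mm diameter, 35 mm thick, leans towards the robot (rail -x), top at 117 mm
- carriage (a joint): travel of the carriage along the rail's +y in m: 0 at the parked end, 0.150 in the detent of the brushing station, 0.190 at the end stop. About 1 N to slide, about 4 N into or out of the detent, which draws the carriage in over the last 5 mm
- key (a joint): angle of the winding key in rad: 0 unwound, grows as the key is turned clockwise (seen looking at the timer's face), 5.0 at the stop when fully wound. A ratchet holds it where it is left. Turning takes up to 0.14 N m. The key's red pointer starts from the red tick (0, topmost) and ends at the green tick (5.0) on the black dial
- key_grip (a point): grip point on the axis of the brass key, 34 mm off the dial. The key is a flat blade 40 mm wide (along the point's x, pointer at +x), 9 mm thick (y) and 32 mm tall (z), from 14 to 46 mm off the dial. z is the key's axis, pointing out of the dial, 35 degrees from vertical towards the robot. The axes turn with the key
- tumbler: bystander: black tumbler, 76 mm diameter, 105 mm tall, with two toothbrushes in it that reach 190 mm; origin at the middle of its underside
- soap_dish: bystander: round dark wooden soap dish, 108 mm diameter, with a soap bar, 38 mm tall in all; origin at the middle of its underside
- dispenser: bystander: white square soap dispenser, 64 mm wide, 170 mm tall with its black pump; origin at the middle of its underside

How it is judged (in metres and radians):
On the way, in this order (a step that is already met when the one before it is completed fails the run):
1. the carriage sits in the station's detent (horizontal distance between slide_mark and station below 0.004 m and value of joint key below 3.5 rad), for 0.2 s.
2. the key is fully wound, the carriage still at the station (horizontal distance between slide_mark and station below 0.009 m and value of joint key above 4.7 rad), for 0.2 s.
At the end, for the whole second after the job is handed in: The carriage rests in the station's detent (slide_mark within 4 mm of station), the key is wound to at least 4.7 rad (stop at 5.0) and at rest, and the tumbler, soap dish and dispenser stand upright within 30 mm of where they were (horizontal distance between slide_mark and station below 0.004 m and value of joint key above 4.7 rad and velocity of joint carriage between -0.01 and 0.01 m/s and velocity of joint key between -0.05 and 0.05 rad/s and distance of each of tumbler, soap_dish, dispenser from where it was at the start of the episode below 0.03 m and angle between each of tumbler, soap_dish, dispenser's own z axis and vertical below 0.2 rad); the robot touches nothing.
It fails at once if a bystander is shifted 30 mm or more, or tipped (distance of any of tumbler, soap_dish, dispenser from where it was at the start of the episode above 0.03 m or angle between any of tumbler, soap_dish, dispenser's own z axis and vertical above 0.2 rad).
It fails at once if the key is wound before the carriage is in the detent (not (horizontal distance between slide_mark and station below 0.03 m) and value of joint key above 2.2 rad).
It also fails if it takes over 72 s, if anything falls off the work surface, if the arm or the gripper's body presses on something with over 40 N, if the wrist force passes 120 N, or if a joint passes its speed limit or range.

### The arm

A 6-joint arm with a two-finger parallel gripper is mounted at the origin on the work surface. World frame = base frame: x ahead of the robot, y to its left, z up, the work surface at z = 0. Lengths are in mm, angles in degrees, forces in N, time in s.
With the tool pointing down it reaches from about 350 to 875 mm from the base axis. Payload 15.5 kg.
Tool frame: the origin (TCP) lies midway between the tips of the shut fingers; the grasp point (between the pads) lies 19 mm behind it; z points along the fingers, y is the line along which they close (so a half turn about z gives the same grasp; the last joint's range is limited). The gripper opens to 85 mm and grips with 20 to 120 N. Pads are 22 mm wide; open, the fingers measure 114 mm over their backs; the gripper's body (76 mm by 85 mm) begins 54 mm behind the grasp point. The pads swing forward as they close: fully open they stand 13 mm farther back than shut.
Start: joints at [-76.977, 28.281, 77.091, -0, 74.628, -5.472], TCP at [198.266, -592.72, 231.277] pointing down, gripper open.
Joint ranges: [-166.48, 166.48], [-47.26, 123.95], [12.59, 153.08], [-70.14, 250.14], [6.76, 159.57], [-176.63, 176.63]. Speed limits (degrees/s): [108.29, 108.29, 147.25, 172.46, 172.46, 172.46].

### API

Orientations are given as a 3x3 rotation matrix whose columns are the frame's x, y, z axes.
In Python, from cell import manip gives the robot as it stands. The module is installed in compiled form; this text tells all that it offers.
- The arm moves only by the tool send_rows, never from a script. Its argument "motion" is one flat list of numbers, 6 for each row, row after row: the shift along the world's x, y, z in units of 0.5 m (1.0 is 0.5 m), then the turn, a rotation vector about the world's x, y, z in units of 90 degrees (1.0 is 90 degrees). A call has 1 to 8 rows; each row is the pose to reach, as a shift and turn from the pose commanded when the call began; what a row does not reach only later rows make up. A row lasts 1/8 s, in which the tool goes at most 62.5 mm and 10.7 degrees, less where a joint would pass 70% of its speed; a pose out of reach is approached as far as the arm can. A call with a number of a shift or a turn outside -1 to 1 is refused whole. A call with a gripper value outside its range is refused whole. "claw" is the opening, from 0 (shut) to 1 (fully open), set as the call begins (left out, the last holds). The fingers move at their own pace and stop on an object; "newtons" is the grip in N (left out, the last holds). Time passes only in rows, so rows that repeat a pose let the fingers close. It gives the time, the measured TCP pose, the force, the opening and the grip force at its end, in the units of the state.
- manip.get_state(): the state, without advancing time (a new reading comes with each control period).
- manip.grab_frame(name): name is "side" or "top"; returns a dict with "color" (480x640x3 uint8, red, green, blue), "fx", "fy", "cx", "cy" (pixels), "dist" ([k1, k2, p1, p2, k3] as OpenCV has them; the pictures are not rectified), "R" (3x3) and "t" (3): a world point X has camera coordinates R X + t. Camera axes: x right, y down, z forward; pixel columns grow to the right and rows downward; lengths in mm; the calibration is good to about 2 mm. A picture is of the moment at which its call begins. There is no depth.
- manip.hand_in(): hands the job in; it is judged then, once.
The state is a dict: "time": time; "joints": joint angles; "joint_vel": joint speeds; "joint_efforts": joint torques, N m; "tcp_pos": TCP position; "orientation": TCP orientation; "ft_force": force on the tool from outside, world axes, zero at the start; "wrist_torque": the same for the moment, N m; "grip_width": finger opening in mm; "grip_force": force on a finger pad.
Only numpy, scipy, OpenCV 4.12 (cv2) and the standard library are available. Lean on these libraries where they do the work, as an engineer would, in place of code of your own. Each camera call takes 0.05 s, during which the arm holds its last target. There are 200 camera calls.

## Working session

There is one attempt and no reset: what is moved stays moved. The work goes in short steps, Python scripts to look and compute and a tool call to move; the robot and the scene stay as the last step left them, time stands still between calls to the robot, and variables do not carry over. Pictures are saved under pics/ and viewed, at most 10 in all, crops included, and the job is handed in when it is done.

Besides the shell and the picture viewer there is one more tool, called by a JSON object that holds its "op" and its "data", one argument or row to a line. send_rows: Moves the arm, as the interface text tells. Shifts and turns lie within -1 to 1; 1 stands for 0.5 m of shift or 90 degrees of turn. Its arguments: {"type":"object","properties":{"motion":{"type":"array","items":{"type":"number"}},"claw":{"type":"number"},"newtons":{"type":"number"}},"required":["motion"]}

```bash
mkdir -p pics
python3 - <<'E'
from cell import manip
import cv2
for n in ("side","top"):
    f=manip.grab_frame(n); cv2.imwrite(f"pics/{n}0.png",f["color"][:,:,::-1])
    print(n,f["fx"],f["cx"],f["cy"],f["dist"],f["R"],f["t"])
print(manip.get_state())
E
```

```text
side 519.1124181398378 313.98108640371595 248.46502378140795 [-0.06576014  0.          0.          0.          0.        ] [[-0.95665862 -0.2906957  -0.0173293 ]
 [-0.1604963   0.57596554 -0.80156387]
 [ 0.24299225 -0.76404169 -0.59765798]] [584.45546586 168.04202229 702.27464182]
top 572.1620272504193 322.85412847881304 231.0973719090176 [-0.08851976  0.          0.          0.          0.        ] [[-0.00444813 -0.99986547 -0.01578812]
 [-0.98693041  0.00693278 -0.16099782]
 [ 0.16108562  0.01486564 -0.98682847]] [ 22.39608482 609.16969684 988.05931475]
{'time': 0.1, 'joints': array([-7.69772082e+01,  2.83119654e+01,  7.71238094e+01,  5.89794347e-04,
        7.46262676e+01, -5.47312156e+00]), 'joint_vel': array([-0.00266374, -0.0423794 , -0.08772857,  0.0643398 ,  0.01348404,
       -0.08411492]), 'joint_efforts': array([ 1.02689097e-03, -8.83588028e+01, -3.84563577e+01, -4.81078132e-05,
        5.16982953e-03,  1.35585887e-05]), 'tcp_pos': array([ 198.19424322, -592.41266221,  230.75155657]), 'orientation': array([[ 9.48347166e-01,  3.17234296e-01, -2.34336564e-04],
       [ 3.17234362e-01, -9.48346583e-01,  1.05723130e-03],
       [ 1.13157747e-04, -1.07696192e-03, -9.99999414e-01]]), 'ft_force': array([ 1.694174  ,  0.0933895 , -1.21844362]), 'wrist_torque': array([0.02218121, 0.05095301, 0.03401493]), 'grip_force': 0.0, 'grip_width': 85.05432542014181}
```

View pics/side0.png

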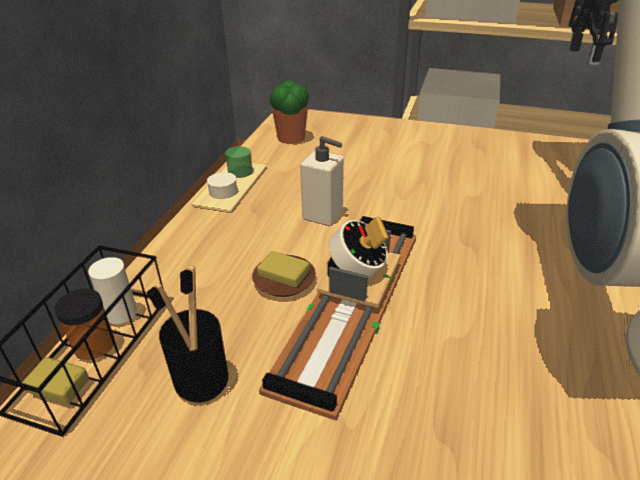

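View pics/top0.png

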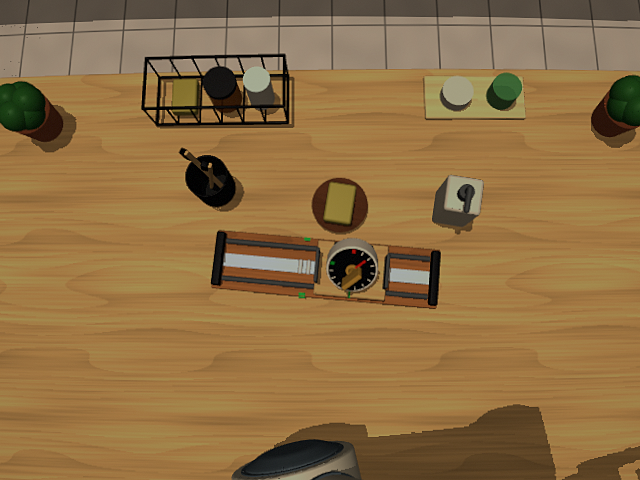

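Run:
```python
import cv2
a=cv2.imread("pics/top0.png")[222:317,200:450]; cv2.imwrite("pics/c1.png",cv2.resize(a,(750,285),interpolation=cv2.INTER_CUBIC))
b=cv2.imread("pics/side0.png")[205:415,255:425]; b=cv2.resize(b,None,fx=2.8,fy=2.8,interpolation=cv2.INTER_CUBIC)
c=cv2.resize(cv2.imread("pics/top0.png")[232:307,310:395],None,fx=3.5,fy=3.5,interpolation=cv2.INTER_CUBIC)
import numpy as np
p=np.zeros((600,800,3),np.uint8); p[:b.shape[0],:b.shape[1]]=b; p[:c.shape[0],480:480+c.shape[1]]=c
cv2.imwrite("pics/c2.png",p)
```

```text
(no output)
```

View pics/c1.png

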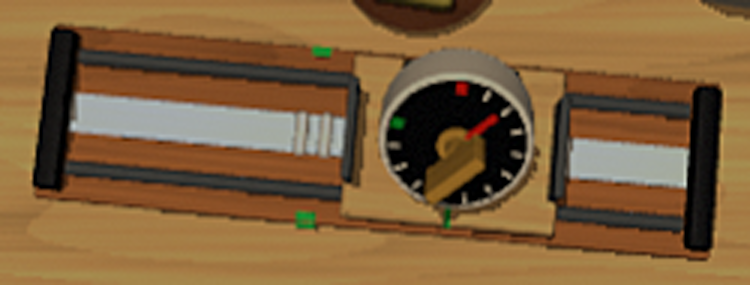

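View pics/c2.png

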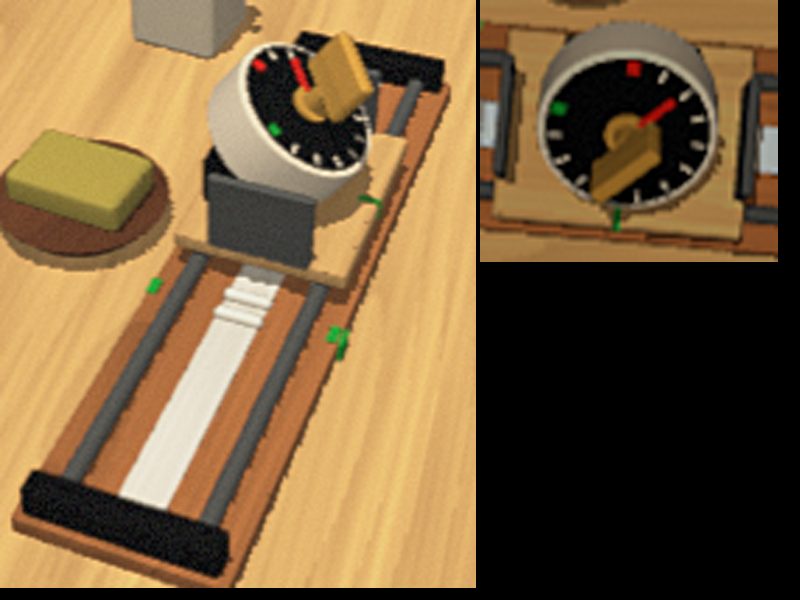

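```bash
cat > h.py <<'E'
import numpy as np, cv2
from scipy.optimize import least_squares
from cell import manip
def proj(f,X):
    K=np.array([[f["fx"],0,f["cx"]],[0,f["fy"],f["cy"]],[0,0,1.]])
    return cv2.projectPoints(np.array(X,float).reshape(-1,3),cv2.Rodrigues(np.array(f["R"]))[0],np.array(f["t"],float),K,np.array(f["dist"]))[0][:,0]
def rail(p,X):
    c,s=np.cos(p[2]),np.sin(p[2]); return np.array(X,float)@np.array([[c,-s,0],[s,c,0],[0,0,1]]).T+[p[0],p[1],0]
E
python3 - <<'E'
from h import *
S=manip.grab_frame("side");T=manip.grab_frame("top")
ct=lambda q:np.array([[200+(u+.5)/3-.5,222+(v+.5)/3-.5] for u,v in q])
cs=lambda q:np.array([[255+(u+.5)/2.8-.5,205+(v+.5)/2.8-.5] for u,v in q])
tX=[(55,40,12),(-55,40,12),(-55,210,6),(-55,-210,6)];tp=ct([(322,51),(306,219),(35,194),(712,258)])
sX=[(55,40,12),(-55,40,12),(-55,210,12),(-55,-210,12)];sp=cs([(155,286),(338,335),(237,570),(450,95)])
cX=[(-50,65,36),(-50,-65,36),(50,65,36),(50,-65,36),(-50,0,36)];cp=ct([(342,215),(554,236),(355,55),(565,72),(447,212)])
dX=[(-50,65,36),(50,65,36),(-50,-65,36)];dp=cs([(345,280),(178,238),(405,138)])
sh=lambda X,d:np.array(X,float)+[0,d,0]
def r(p):
    return np.r_[proj(T,rail(p,tX))-tp,proj(S,rail(p,sX))-sp,proj(T,rail(p,sh(cX,p[3])))-cp,proj(S,rail(p,sh(dX,p[3])))-dp].ravel()
o=least_squares(r,[530,0,0,-40],loss='soft_l1'); print(o.x,np.degrees(o.x[2]));print(r(o.x).reshape(-1,2).round(1))
p=o.x
print("station",rail(p,[(0,40,36)]),"mark",rail(p,[(0,p[3],36)]))
print("bystander top px check", [proj(T,[[700,y,0]]) for y in (0,)])
np.save("p.npy",p)
# bystanders: tumbler base side px ~ (200,392 bottom), dish, dispenser
def back(f,uv,z):
    K=np.array([[f["fx"],0,f["cx"]],[0,f["fy"],f["cy"]],[0,0,1.]])
    n=cv2.undistortPoints(np.array([[uv]],float),K,np.array(f["dist"]))[0,0]
    d=f["R"].T@np.r_[n,1];c=-f["R"].T@f["t"];return (c+d*(z-c[2])/d[2]).round()
print("tumbler rim",back(T,(207,177),105),"brush",back(T,(183,152),190),"dish",back(T,(340,206),10),"disp top",back(T,(464,193),135),"pump",back(T,(467,190),170))
E
```

```text
[ 5.45419171e+02  1.39040121e+01 -9.07495808e-02 -4.50128376e+01] -5.1995679748175325
[[ 0.3 -1.4]
 [ 0.3  1.2]
 [ 0.5  1.7]
 [-0.6 -0.3]
 [-0.9 -0.6]
 [ 2.   0.1]
 [-1.1  6.5]
 [ 0.7 -4.7]
 [-1.2  0.1]
 [-0.  -0.8]
 [-0.7 -1.1]
 [ 0.1 -0.9]
 [-0.3  4.2]
 [ 1.  -1.6]
 [-1.6 -2.3]
 [ 1.6 -0.3]]
station [[549.04417409  53.73941534  36.        ]] mark [[541.33987965 -30.92360144  36.        ]]
bystander top px check [array([[332.87119322, 188.66437612]])]
tumbler rim [698. 221. 105.] brush [718. 243. 190.] dish [664. -13.  10.] disp top [ 659. -220.  135.] pump [ 656. -217.  170.]
```

{"op": "send_rows", "data": {
  "motion": [0.11,0.15,0,0,0,0.12,0.22,0.3,0,0,0,0.24,0.33,0.45,0,0,0,0.36,0.44,0.6,0,0,0,0.48,0.55,0.75,0,0,0,0.6,0.667,0.914,0,0,0,0.737,0.667,0.914,0,0,0,0.737,0.667,0.914,0,0,0,0.737],
  "claw": 0
}}

```text
time: 1.2
tcp_pos: [494.2, -187.1, 231.4]
orientation: [[0.09, 0.996, 0.0], [0.996, -0.09, -0.0], [-0.0, 0.0, -1.0]]
ft_force: [0.7, -0.7, -0.5]
grip_width: 0.0
grip_force: 0.0
```

{"op": "send_rows", "data": {
  "motion": [0.075,0.103,0,0,0,0,0.075,0.103,0,0,0,0,0.075,0.103,0,0,0,0]
}}

```text
time: 1.58
tcp_pos: [530.4, -137.4, 231.1]
orientation: [[0.089, 0.996, -0.001], [0.996, -0.089, -0.0], [-0.0, -0.001, -1.0]]
ft_force: [-0.8, -0.4, 0.1]
grip_width: 0.3
grip_force: 0.0
```

{"op": "send_rows", "data": {
  "motion": [0,0,-0.12,0,0,0,0,0,-0.24,0,0,0,0,0,-0.342,0,0,0,0,0,-0.342,0,0,0,0,0,-0.342,0,0,0]
}}

```text
time: 2.2
tcp_pos: [531.2, -138.5, 62.0]
orientation: [[0.091, 0.996, 0.001], [0.996, -0.091, -0.001], [-0.0, 0.001, -1.0]]
ft_force: [0.3, -0.1, -0.3]
grip_width: -0.0
grip_force: 0.0
```

Run:
```python
from h import *
s=manip.get_state();print(s["tcp_pos"],s["joints"].round(1),s["ft_force"])
b=manip.grab_frame("side")["color"][180:330,270:470,::-1]
cv2.imwrite("pics/a.png",cv2.resize(b,None,fx=3.5,fy=3.5,interpolation=cv2.INTER_CUBIC))
```

```text
[ 531.18321786 -138.52333576   61.96599473] [-20.8  35.1  97.7  -0.   47.1 -15.6] [ 0.29082565 -0.13019021 -0.32690905]
```

View pics/a.png

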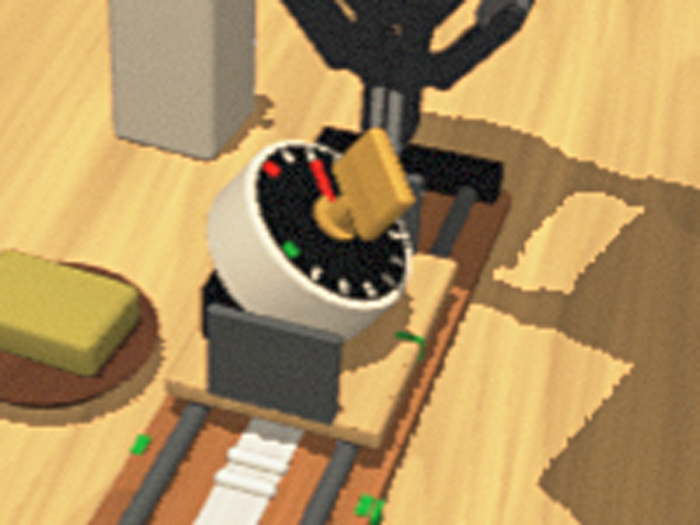

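{"op": "send_rows", "data": {
  "motion": [0.003,0.03,0,0,0,0,0.005,0.06,0,0,0,0,0.007,0.08,0,0,0,0,0.009,0.1,0,0,0,0,0.012,0.13,0,0,0,0,0.015,0.16,0,0,0,0,0.018,0.2,0,0,0,0,0.018,0.2,0,0,0,0]
}}

```text
time: 3.25
tcp_pos: [539.7, -35.9, 60.2]
orientation: [[0.088, 0.996, -0.0], [0.996, -0.088, 0.0], [0.0, -0.0, -1.0]]
ft_force: [0.0, 0.3, -0.9]
grip_width: -0.2
grip_force: 0.0
```

Run:
```python
from h import *
s=manip.get_state();print(s["tcp_pos"],s["joints"].round(1),s["ft_force"])
b=manip.grab_frame("side")["color"][200:350,250:450,::-1]
cv2.imwrite("pics/b.png",cv2.resize(b,None,fx=4,fy=4,interpolation=cv2.INTER_CUBIC))
```

```text
[539.67020762 -35.90100607  60.22633006] [-10.1  34.9  98.8   0.   46.3  -5.1] [ 0.04414999  0.31877002 -0.92371417]
```

View pics/b.png

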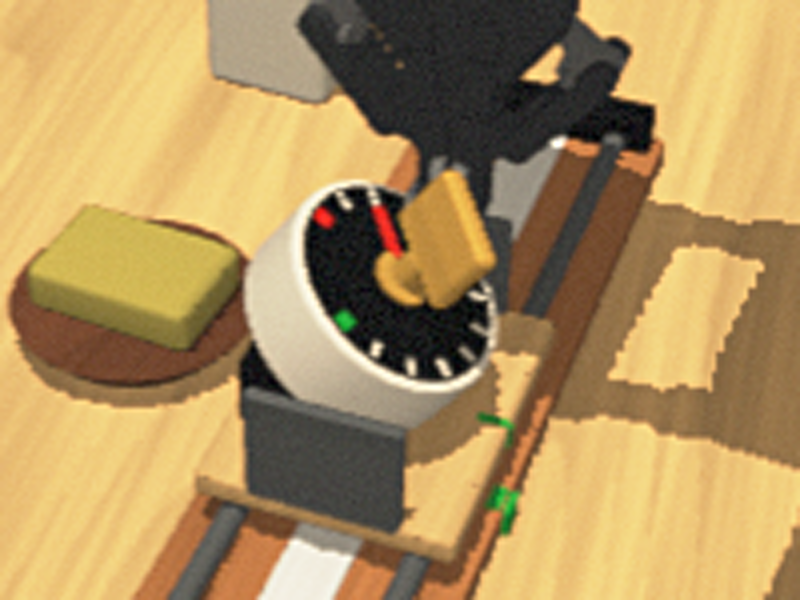

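```bash
cat >> h.py <<'E'
def solve_s(f,pts):  # pts: (rail X, dy, z, u, v) -> carriage rail y per point
    p=np.load("p.npy")[:3]
    return [least_squares(lambda s:(proj(f,rail(p,[(x,s[0]+dy,z)]))[0]-[u,v]),[0]).x.round(1)[0] for x,dy,z,u,v in pts]
E
python3 - <<'E'
from h import *
S=manip.grab_frame("side")
g=lambda u,v:(250+(u+.5)/4-.5,200+(v+.5)/4-.5)
print(solve_s(S,[(-50,0,36,*g(510,422)),(-50,65,36,*g(455,552)),(-50,-65,36,*g(552,322)),(50,65,36,*g(200,478)),(-55,0,12,*g(503,500))]))
T=manip.grab_frame("top");cv2.imwrite("pics/t1.png",cv2.resize(T["color"][220:320,240:400,::-1],None,fx=5,fy=5,interpolation=cv2.INTER_CUBIC))
E
```

```text
[np.float64(25.5), np.float64(30.2), np.float64(29.8), np.float64(27.5), np.float64(42.1)]
```

View pics/t1.png

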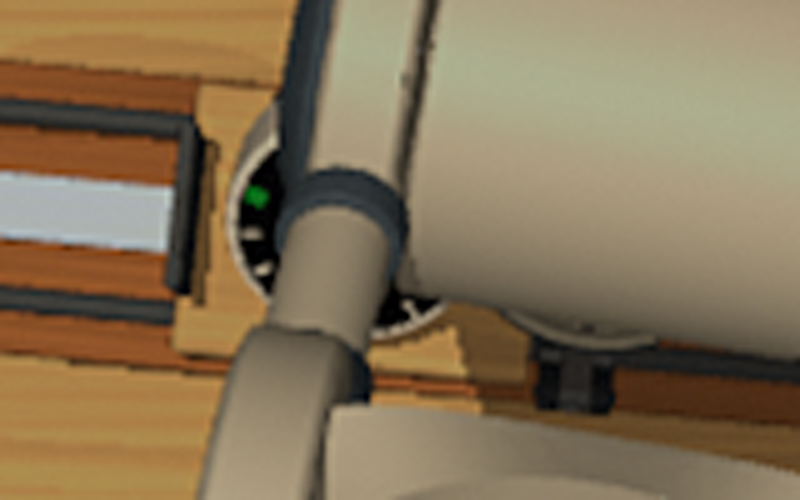

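{"op": "send_rows", "data": {
  "motion": [0.0003,0.004,0,0,0,0,0.0007,0.008,0,0,0,0,0.001,0.012,0,0,0,0,0.0013,0.014,0,0,0,0,0.0013,0.014,0,0,0,0]
}}

```text
time: 4.03
tcp_pos: [540.2, -31.2, 60.2]
orientation: [[0.091, 0.996, -0.0], [0.996, -0.091, -0.0], [-0.0, -0.0, -1.0]]
ft_force: [0.3, -0.7, 1.1]
grip_width: 0.1
grip_force: 0.6
```

```bash
cat >> h.py <<'E'
def edge_s(f):
    # carriage rail y from slide plate's +y front edge vs the darker plank/rod: match template not needed; track green index line and station mark
    hsv=cv2.cvtColor(np.ascontiguousarray(f["color"]),cv2.COLOR_RGB2HSV)
    m=cv2.inRange(hsv,(45,120,60),(80,255,255)); n,l,st,c=cv2.connectedComponentsWithStats(m)
    return [(int(st[i,4]),c[i].round(1).tolist(),st[i,:4].tolist()) for i in range(1,n) if st[i,4]>=3 and 200<c[i][1]<360]
E
python3 - <<'E'
from h import *
s=manip.get_state();print(s["tcp_pos"],s["ft_force"]);S=manip.grab_frame("side");print(edge_s(S))
E
```

```text
[540.15053222 -31.15049219  60.24187145] [ 0.25031194 -0.70983462  1.13628953]
[(23, [335.0, 281.4], [332, 279, 7, 6]), (17, [372.7, 306.5], [369, 305, 8, 5]), (46, [375.6, 326.0], [372, 322, 8, 11])]
```

{"op": "send_rows", "data": {
  "motion": [0.0003,0.003,0,0,0,0,0.0005,0.006,0,0,0,0,0.0005,0.006,0,0,0,0]
}}

```text
time: 4.45
tcp_pos: [540.6, -27.1, 60.3]
orientation: [[0.09, 0.996, 0.0], [0.996, -0.09, 0.0], [0.0, 0.0, -1.0]]
ft_force: [-0.6, 0.0, 0.6]
grip_width: 0.0
grip_force: 0.0
```

Run:
```python
from h import *
s=manip.get_state();print(s["tcp_pos"],s["ft_force"]);S=manip.grab_frame("side");print(edge_s(S))
p=np.load("p.npy")[:3]
for s in(30,35,40):print(s,proj(S,rail(p,[(-50,s,36),(-45,s,36)])).round(1).tolist())
```

```text
[540.60634382 -27.09472243  60.27718338] [-0.6373737   0.00416658  0.58879938]
[(25, [333.8, 283.2], [331, 281, 7, 6]), (15, [371.8, 308.3], [368, 307, 9, 4]), (45, [375.6, 325.9], [372, 322, 8, 11])]
30 [[377.0, 307.4], [373.8, 306.6]]
35 [[376.0, 309.6], [372.8, 308.8]]
40 [[375.0, 311.8], [371.8, 311.0]]
```

{"op": "send_rows", "data": {
  "motion": [0.0002,0.002,0,0,0,0,0.0004,0.005,0,0,0,0,0.0004,0.005,0,0,0,0]
}}

```text
time: 4.88
tcp_pos: [540.8, -24.7, 60.3]
orientation: [[0.09, 0.996, 0.0], [0.996, -0.09, 0.0], [0.0, -0.0, -1.0]]
ft_force: [0.6, -0.3, 0.5]
grip_width: -0.2
grip_force: 0.0
```

Run:
```python
from h import *
s=manip.get_state();print(s["tcp_pos"],s["ft_force"]);S=manip.grab_frame("side");print(edge_s(S))
```

```text
[540.78043212 -24.74150184  60.27345047] [ 0.58019132 -0.30542491  0.5271504 ]
[(25, [333.0, 284.4], [330, 282, 7, 6]), (21, [372.0, 310.1], [367, 308, 9, 8]), (45, [375.6, 325.9], [372, 322, 8, 11])]
```

{"op": "send_rows", "data": {
  "motion": [0.0002,0.002,0,0,0,0,0.0003,0.004,0,0,0,0,0.0003,0.004,0,0,0,0]
}}

```text
time: 5.3
tcp_pos: [540.9, -22.8, 60.3]
orientation: [[0.09, 0.996, -0.0], [0.996, -0.09, 0.0], [0.0, -0.0, -1.0]]
ft_force: [0.2, -0.3, 0.3]
grip_width: -0.0
grip_force: 0.0
```

Run:
```python
from h import *
s=manip.get_state();print(s["tcp_pos"],s["ft_force"]);S=manip.grab_frame("side");print(edge_s(S))
```

```text
[540.89511475 -22.82462329  60.26930651] [ 0.20419045 -0.27817621  0.25854074]
[(23, [332.5, 284.9], [330, 282, 6, 6]), (17, [371.1, 310.3], [367, 309, 9, 5]), (46, [375.6, 326.0], [372, 322, 8, 11])]
```

{"op": "send_rows", "data": {
  "motion": [0.0001,0.001,0,0,0,0,0.0003,0.003,0,0,0,0,0.0003,0.003,0,0,0,0]
}}

```text
time: 5.72
tcp_pos: [541.0, -21.3, 60.3]
orientation: [[0.09, 0.996, -0.0], [0.996, -0.09, 0.0], [0.0, -0.0, -1.0]]
ft_force: [0.5, -0.7, 0.1]
grip_width: 0.1
grip_force: 0.0
```

Run:
```python
from h import *
s=manip.get_state();print(s["tcp_pos"],s["ft_force"]);
for i in range(2):
  S=manip.grab_frame("side");print(edge_s(S))
```

```text
[541.04754782 -21.34074963  60.27441994] [ 0.51004045 -0.65228986  0.08354977]
[(23, [332.4, 285.9], [330, 284, 6, 5]), (15, [370.4, 310.8], [367, 309, 8, 5]), (45, [375.6, 325.9], [372, 322, 8, 11])]
[(23, [332.4, 285.9], [330, 284, 6, 5]), (15, [370.4, 310.8], [367, 309, 8, 5]), (3, [374.0, 316.0], [374, 315, 1, 3]), (45, [375.6, 325.9], [372, 322, 8, 11])]
```

{"op": "send_rows", "data": {
  "motion": [-0.001,-0.015,0,0,0,0,-0.003,-0.03,0,0,0,0,-0.003,-0.03,0,0,0,0]
}}

```text
time: 6.2
tcp_pos: [539.5, -37.2, 60.3]
orientation: [[0.091, 0.996, -0.0], [0.996, -0.091, -0.0], [-0.0, -0.0, -1.0]]
ft_force: [0.1, -0.5, 1.0]
grip_width: 0.1
grip_force: 0.0
```

Run:
```python
from h import *
s=manip.get_state();print(s["tcp_pos"],s["ft_force"]);
S=manip.grab_frame("side");print(edge_s(S))
cv2.imwrite("pics/d.png",cv2.resize(S["color"][280:350,290:400,::-1],None,fx=7,fy=7,interpolation=cv2.INTER_CUBIC))
```

```text
[539.47376826 -37.21990651  60.27641372] [ 0.12730059 -0.51770565  0.9520327 ]
[(23, [332.4, 285.9], [330, 284, 6, 5]), (15, [370.4, 310.8], [367, 309, 8, 5]), (45, [375.6, 325.9], [372, 322, 8, 11])]
```

View pics/d.png

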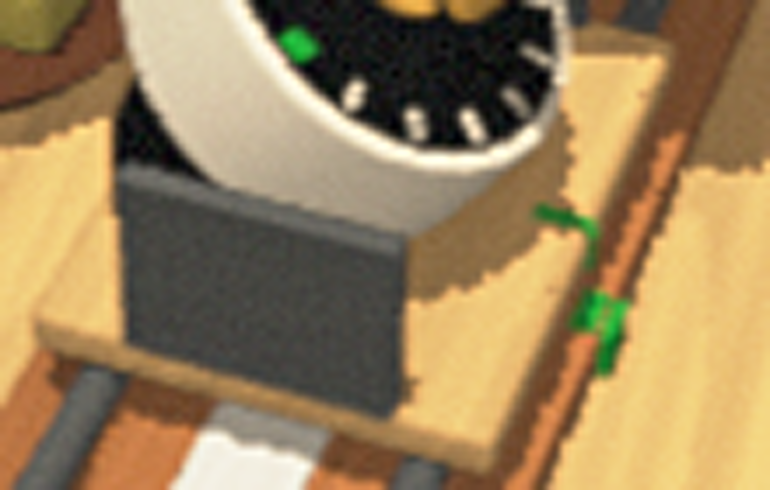

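Run:
```python
from h import *
S=manip.grab_frame("side");p=np.load("p.npy")[:3]
q=proj(S,rail(p,[(-50,40,36),(-50,40,28),(-55,40,12),(-55,40,0),(-50,105,36),(-50,-25,36),(50,105,36),(-50,105,28)]))
print(((q-[290,280]+.5)*7-.5).round().tolist())
```

```text
[[598.0, 226.0], [596.0, 253.0], [615.0, 314.0], [612.0, 353.0], [502.0, 441.0], [683.0, 36.0], [35.0, 310.0], [500.0, 469.0]]
```

{"op": "send_rows", "data": {
  "motion": [0.002,0.02,0,0,0,0,0.003,0.03,0,0,0,0,0.0033,0.034,0,0,0,0,0.0033,0.037,0,0,0,0,0.0033,0.037,0,0,0,0]
}}

```text
time: 6.92
tcp_pos: [541.3, -18.5, 60.3]
orientation: [[0.089, 0.996, 0.0], [0.996, -0.089, -0.001], [-0.001, 0.0, -1.0]]
ft_force: [-1.1, -9.8, 0.5]
grip_width: 0.1
grip_force: 5.1
```

Run:
```python
from h import *
for i in range(4):
  S=manip.grab_frame("side");s=manip.get_state();print(s["tcp_pos"],s["ft_force"]);
print(edge_s(S))
```

```text
[541.30373041 -18.51619408  60.30725911] [ -0.66048805 -10.12029121  -0.37694804]
[541.27941731 -18.49974793  60.30305798] [-0.80618065 -9.86759238 -0.27235625]
[541.29916583 -18.48063625  60.2971263 ] [-0.54253687 -9.93375308 -1.01731279]
[541.27672126 -18.46654047  60.29366674] [-0.13999339 -9.5229176   0.42481248]
[(24, [331.5, 286.8], [329, 284, 6, 6]), (18, [370.6, 312.4], [366, 311, 9, 6]), (45, [375.6, 325.9], [372, 322, 8, 11])]
```

{"op": "send_rows", "data": {
  "motion": [-0.002,-0.03,0,0,0,0,-0.005,-0.06,0,0,0,0,-0.005,-0.06,0.1,0,0,0,-0.005,-0.06,0.2,0,0,0,-0.005,-0.06,0.3,0,0,0,-0.005,-0.06,0.4,0,0,0,-0.005,-0.06,0.4,0,0,0]
}}

```text
time: 8.0
tcp_pos: [540.3, -49.1, 264.0]
orientation: [[0.091, 0.996, 0.007], [0.996, -0.091, -0.001], [-0.001, 0.007, -1.0]]
ft_force: [0.0, 0.7, -1.2]
grip_width: -0.2
grip_force: 0.0
```

Run:
```python
from h import *
S=manip.grab_frame("side");print(manip.get_state()["joints"].round(1),edge_s(S))
T=manip.grab_frame("top");p=np.load("p.npy")
def cen(img,lo,hi,box):
    hsv=cv2.cvtColor(img,cv2.COLOR_BGR2HSV);m=cv2.inRange(hsv,lo,hi)
    n,l,st,c=cv2.connectedComponentsWithStats(m)
    return [(int(st[i,4]),c[i].round(1).tolist()) for i in range(1,n) if st[i,4]>=5 and box[0]<c[i][0]<box[1] and box[2]<c[i][1]<box[3]]
t0=cv2.imread("pics/top0.png");s0=cv2.imread("pics/side0.png")
for im,b in((t0,(310,395,230,310)),(s0,(325,395,210,285))):
    print("G",cen(im,(45,120,60),(80,255,255),b),"R",cen(im,(0,150,100),(6,255,255),b),cen(im,(172,150,100),(180,255,255),b))
```

```text
[-11.5  19.7  86.6   0.   73.5  -6.3] [(23, [331.9, 286.3], [329, 284, 6, 6]), (20, [371.1, 312.0], [366, 310, 9, 8]), (45, [375.6, 325.9], [372, 322, 8, 11])]
G [(16, [332.0, 262.5]), (12, [348.5, 294.5])] R [(14, [353.5, 251.3]), (27, [360.3, 263.6])] []
G [(18, [352.7, 250.7]), (13, [386.6, 276.0])] R [(16, [347.0, 227.9]), (35, [361.6, 230.7])] []
```

Run:
```python
from h import *
S=manip.grab_frame("side");T=manip.grab_frame("top");p=np.load("p.npy")
a=np.radians(35);u=np.array([np.cos(a),0,np.sin(a)]);r_=np.array([0,-1,0]);n=np.array([-np.sin(a),0,np.cos(a)])
obs=[(T,0,(353.5,251.3)),(T,5,(332,262.5)),(S,0,(347,227.9)),(S,5,(352.7,250.7)),(T,'k',(360.3,263.6)),(S,'k',(361.6,230.7))]
def pts(q,f,k):
    xd,zd,s,r,th,rp=q
    R,t=(rp,th) if k=='k' else (r,k)
    c=np.array([xd,s,zd]); return proj(f,rail(p[:3],[c+R*(np.cos(t)*u+np.sin(t)*r_)]))[0]
def res(q): return np.r_[np.concatenate([pts(q,f,k)-o for f,k,o in obs]),(q[2]-p[3])/4,(q[1]-91)/2,(q[3]-38)/3]
o=least_squares(res,[0,91,-45,38,.8,25]);q=o.x;print(q.round(2));print(res(q).round(1))
# final target at station
for g in (38,):
    xd,zd=q[0],q[1]
    c=rail(p[:3],[np.array([xd,40,zd])])[0];Rz=cv2.Rodrigues(np.array([0,0,p[2]]))[0]
    nw=Rz@n;print("dial",c,"n",nw,"tcp grip",c+nw*(g-19),"tcp above",c+nw*(g-19+80))
# current (station) check: predicted tick positions
print(proj(S,rail(p[:3],[np.array([q[0],40,q[1]])+q[3]*(np.cos(5)*u+np.sin(5)*r_)])))
```

```text
[ -5.88  91.95 -45.29  36.23   0.82  20.38]
[-0.2 -0.6 -0.2 -0.1  0.6 -0.4  0.5  0.2  0.6 -0.6  0.   0.9 -0.1  0.5
 -0.6]
dial [543.19207025  54.27195401  91.94914055] n [-0.57121622  0.05198041  0.81915204] tcp grip [532.33896214  55.25958171 107.5130294 ] tcp above [486.64166484  59.41801413 173.04519294]
[[333.2866782 285.912204 ]]
```

{"op": "send_rows", "data": {
  "motion": [0,0,0,-0.01,-0.11,0,0,0,0,-0.02,-0.221,0,0,0,0,-0.02,-0.221,0,0,0,0,-0.02,-0.221,0],
  "claw": 0.65
}}

```text
time: 8.7
tcp_pos: [538.9, -48.1, 260.0]
orientation: [[0.09, 0.937, 0.338], [0.996, -0.085, -0.03], [0.0, 0.339, -0.941]]
ft_force: [1.2, -0.8, 0.6]
grip_width: 55.6
grip_force: 0.0
```

```bash
cat > kin.py <<'E'
import numpy as np
from scipy.optimize import least_squares
from scipy.spatial.transform import Rotation as Ro
# q0: a,L1,L2,phi,z0,L,lat ; FK
def rx(k,a): return Ro.from_rotvec(np.array(k,float)*np.radians(a)).as_matrix()
def fk(P,j):
    a,L1,L2,e,z0,L,lat=P
    B=rx([0,0,1],j[0]); A2=rx([0,1,0],j[1]); A3=A2@rx([0,1,0],j[2])
    w=np.array([a,lat,z0])+A2@[0,0,L1]+A3@[e,0,L2]
    R=A3@rx([0,0,1],s4*j[3])@rx([0,1,0],j[4])@rx([0,0,1],s6*j[5])@R0
    return B@(w+A3@rx([0,0,1],s4*j[3])@rx([0,1,0],j[4])@[0,0,L]), B@R
s4=s6=1;R0=np.eye(3)
E
python3 - <<'E'
from kin import *
from cell import manip
s=manip.get_state();print(s["joints"].round(2).tolist(),s["tcp_pos"].round(1).tolist(),s["orientation"].round(4).tolist())
D=[([-76.977,28.281,77.091,0,74.628,-5.472],[198.266,-592.72,231.277]),([-20.8,35.1,97.7,0,47.1,-15.6],[531.2,-138.5,62]),([-10.1,34.9,98.8,0,46.3,-5.1],[539.7,-35.9,60.2]),([-11.5,19.7,86.6,0,73.5,-6.3],[540.3,-49.1,264]),(s["joints"],s["tcp_pos"])]
o=least_squares(lambda P:np.concatenate([fk(P,j)[0]-x for j,x in D]+[(P-[0,400,400,0,400,250,60])*1e-4]),[0,400,400,0,400,250,60.])
print(o.x.round(1),o.fun.round(1));np.save("P.npy",o.x)
print(fk(o.x,s["joints"])[1].round(3))
E
```

```text
[-13.11, 11.72, 102.55, 3.73, 46.14, -10.04] [538.9, -48.1, 260.0] [[0.0903, 0.9369, 0.3377], [0.9959, -0.085, -0.0305], [0.0002, 0.3391, -0.9408]]
[-4.000e-01  5.942e+02  3.863e+02  1.173e+02  2.567e+02  3.323e+02
  5.950e+01] [-0.  -0.4  0.9 -0.   0.4  0.1  0.2  0.1 -0.1 -0.4 -0.  -1.1 -0.1 -0.3
  0.2 -0.   0.  -0.   0.  -0.   0.  -0. ]
[[-0.937  0.09   0.338]
 [ 0.085  0.996 -0.03 ]
 [-0.339  0.    -0.941]]
```

```bash
cat >> kin.py <<'E'
R0=np.array([[0,-1,0],[1,0,0],[0,0,1.]])
lo=np.array([-166.48,-47.26,12.59,-70.14,6.76,-176.63]);hi=np.array([166.48,123.95,153.08,250.14,159.57,176.63])
def ik(P,x,R,j0):
    f=lambda j:np.r_[fk(P,j)[0]-x,(fk(P,j)[1]-R).ravel()*300]
    o=least_squares(f,np.clip(j0,lo+.1,hi-.1),bounds=(lo,hi));return o.x,np.abs(o.fun).max()
yaw=-0.09075
def hand(psi,tilt=35):
    a=np.radians(tilt);Rz=rx([0,0,1],np.degrees(yaw));c,s=np.cos(np.radians(psi)),np.sin(np.radians(psi))
    u=Rz@[np.cos(a),0,np.sin(a)];r=Rz@[0,-1,0];z=Rz@[np.sin(a),0,-np.cos(a)]
    y=c*u+s*r;return np.c_[np.cross(y,z),y,z]
E
python3 - <<'E'
from kin import *
P=np.load("P.npy")
for name,dst in(("grip",19),("stand",79)):
  for tilt in (35,25):
    x=np.array([543.2,55,92])-hand(0,35)[:,2]*dst
    for psi in(-140,-100,-43,0,77,137,180):
        best=None
        for j4 in(0,180,60,240):
            for j6 in(-120,0,120):
                j,e=ik(P,x,hand(psi,tilt),[0,10,120,j4,20,j6])
                if best is None or e<best[1]: best=(j,e)
        print(name,tilt,psi,best[0].round(1).tolist(),round(best[1],2))
E
```

```text
grip 35 -140 [2.3, 28.5, 125.8, 205.4, 10.0, 21.1] 0.0
grip 35 -100 [2.3, 28.5, 125.8, 205.4, 10.0, 61.1] 0.0
grip 35 -43 [2.3, 28.5, 125.8, 205.4, 10.0, 118.1] 0.0
grip 35 0 [2.3, 28.5, 125.8, 205.4, 10.0, 161.1] 0.0
grip 35 77 [2.3, 28.5, 125.8, 205.4, 10.0, -121.9] 0.0
grip 35 137 [2.3, 28.5, 125.8, 205.4, 10.0, -61.9] 0.0
grip 35 180 [2.3, 28.5, 125.8, 205.4, 10.0, -18.9] 0.0
grip 25 -140 [1.3, 26.2, 117.8, -14.0, 11.5, -120.4] 0.0
grip 25 -100 [1.3, 26.2, 117.8, -14.0, 11.5, -80.4] 0.0
grip 25 -43 [1.3, 26.2, 117.8, -14.0, 11.5, -23.4] 0.0
grip 25 0 [1.3, 26.2, 117.8, -14.0, 11.5, 19.6] 0.0
grip 25 77 [1.3, 26.2, 117.8, -14.0, 11.5, 96.6] 0.0
grip 25 137 [1.3, 26.2, 117.8, -14.0, 11.5, 156.6] 0.0
grip 25 180 [1.3, 26.2, 117.8, -14.0, 11.5, -160.4] 0.0
stand 35 -140 [4.1, 20.2, 127.8, 242.2, 6.8, -14.4] 3.32
stand 35 -100 [4.1, 20.2, 127.8, 242.2, 6.8, 25.6] 3.14
stand 35 -43 [4.1, 20.2, 127.8, 242.2, 6.8, 82.6] 3.34
stand 35 0 [4.1, 20.2, 127.8, 242.2, 6.8, 125.6] 3.14
stand 35 77 [4.1, 20.2, 127.8, 242.2, 6.8, -157.4] 3.14
stand 35 137 [4.1, 20.2, 127.8, 242.2, 6.8, -97.4] 3.34
stand 35 180 [4.1, 20.2, 127.8, 242.2, 6.8, -54.4] 3.14
stand 25 -140 [2.0, 18.2, 119.2, -9.8, 18.1, -124.2] 0.0
stand 25 -100 [2.0, 18.2, 119.2, -9.8, 18.1, -84.2] 0.0
stand 25 -43 [2.0, 18.2, 119.2, -9.8, 18.1, -27.2] 0.0
stand 25 0 [2.0, 18.2, 119.2, -9.8, 18.1, 15.8] 0.0
stand 25 77 [2.0, 18.2, 119.2, -9.8, 18.1, 92.8] 0.0
stand 25 137 [2.0, 18.2, 119.2, -9.8, 18.1, 152.8] 0.0
stand 25 180 [2.0, 18.2, 119.2, -9.8, 18.1, -164.2] 0.0
```

Run:
```python
from kin import *
P=np.load("P.npy");c=np.array([543.2,55,92]);n=-hand(0)[:,2];g=c+n*19
qg=np.array([2.3,28.5,125.8,205.4,10,-61.9])
for nm,d in (("n",n),("z",np.array([0,0,1.])),("zx",np.array([.5,0,.87]))):
  for tilt in(35,42,50):
    q=qg
    for k in(0,20,40,60,80,120):
        q,e=ik(P,g+d*k,hand(137,tilt),q)
        print(nm,tilt,k,q.round(1).tolist(),round(e,1))
```

```text
n 35 0 [2.3, 28.5, 125.8, 205.4, 10.0, -61.9] 0.0
n 35 20 [2.6, 25.7, 126.4, 213.1, 8.1, -69.5] 0.0
n 35 40 [3.0, 22.8, 127.1, 224.9, 6.8, -81.0] 0.8
n 35 60 [4.1, 20.2, 127.8, 242.2, 6.8, -97.4] 3.3
n 35 80 [4.6, 17.8, 128.9, 250.1, 6.8, -105.0] 6.2
n 35 120 [4.9, 13.4, 131.6, 250.1, 6.8, -105.0] 17.6
n 42 0 [3.1, 32.4, 131.2, 192.7, 25.9, -48.3] 0.0
n 42 20 [3.4, 29.4, 132.0, 194.3, 23.7, -49.8] 0.0
n 42 40 [3.7, 26.2, 132.6, 196.6, 21.2, -51.9] 0.0
n 42 60 [4.1, 22.9, 133.0, 199.8, 18.5, -54.9] 0.0
n 42 80 [4.4, 19.4, 133.2, 204.6, 15.6, -59.6] 0.0
n 42 120 [5.3, 12.3, 133.1, 225.8, 9.8, -80.5] 0.0
n 50 0 [4.0, 39.8, 137.1, 189.6, 47.0, -43.7] 0.0
n 50 20 [4.4, 36.8, 138.1, 190.4, 45.0, -44.2] 0.0
n 50 40 [4.8, 33.5, 139.0, 191.3, 42.6, -44.9] 0.0
n 50 60 [5.2, 30.0, 139.6, 192.5, 39.8, -45.9] 0.0
n 50 80 [5.7, 26.2, 140.0, 194.1, 36.5, -47.4] 0.0
n 50 120 [6.9, 18.1, 140.0, 199.4, 28.9, -52.3] 0.0
z 35 0 [2.3, 28.5, 125.8, 205.4, 10.0, -61.9] 0.0
z 35 20 [2.3, 25.5, 124.8, 220.1, 6.8, -76.8] 0.3
z 35 40 [3.7, 23.3, 124.4, 243.8, 6.8, -99.4] 5.0
z 35 60 [3.9, 21.4, 124.5, 250.1, 6
[... 968 characters left out ...]
50.1, 6.8, -106.1] 16.9
zx 35 120 [3.4, 21.8, 119.9, 250.1, 6.8, -106.5] 30.0
zx 42 0 [3.1, 32.4, 131.2, 192.7, 25.9, -48.3] 0.0
zx 42 20 [3.0, 29.4, 129.0, 195.5, 20.8, -51.4] 0.0
zx 42 40 [2.9, 26.7, 126.8, 199.8, 16.1, -56.0] 0.0
zx 42 60 [2.8, 24.4, 124.5, 207.0, 11.8, -63.5] 0.0
zx 42 80 [2.7, 22.3, 122.2, 220.7, 8.1, -77.5] 0.0
zx 42 120 [3.4, 20.0, 119.2, 250.1, 6.8, -106.8] 7.2
zx 50 0 [4.0, 39.8, 137.1, 189.6, 47.0, -43.7] 0.0
zx 50 20 [3.8, 35.8, 134.9, 190.6, 40.9, -45.2] 0.0
zx 50 40 [3.7, 32.2, 132.7, 191.9, 35.2, -47.0] 0.0
zx 50 60 [3.6, 29.0, 130.5, 193.6, 29.9, -49.2] 0.0
zx 50 80 [3.5, 26.2, 128.2, 195.9, 24.9, -51.9] 0.0
zx 50 120 [3.3, 21.5, 123.5, 204.1, 16.1, -60.8] 0.0
```

```bash
cat >> kin.py <<'E'
def rel(x0,R0_,x,R):
    return np.r_[(x-x0)/500,Ro.from_matrix(R@R0_.T).as_rotvec()*2/np.pi].round(3)
def rowsj(P,qs,x0=None,Rs=None):
    from cell import manip
    s=manip.get_state()
    if x0 is None: x0=s["tcp_pos"];Rs=s["orientation"]
    out=[]
    for q in qs:
        x,R=fk(P,q);out+=rel(x0,Rs,x,R).tolist()
    print(len(qs),[float(v) for v in out])
E
python3 - <<'E'
from kin import *
P=np.load("P.npy")
from cell import manip
q0=manip.get_state()["joints"]
qa=np.array([-8,12,116,4,18,-10.]);qb=np.array([3.3,21.5,123.5,204.1,16.1,-60.8])
W=[q0+(qa-q0)*k/4 for k in range(5)]+[qa+(qb-qa)*k/20 for k in range(1,21)]
pr=None
for i,q in enumerate(W):
    x,R=fk(P,q)
    if pr is not None: print(i,x.round(0),"step",round(np.linalg.norm(x-pr[0])),np.degrees(np.linalg.norm(Ro.from_matrix(R@pr[1].T).as_rotvec())).round(1),R[:,2].round(2))
    pr=(x,R)
np.save("W.npy",W)
rowsj(P,W[1:9])
E
```

```text
1 [543. -39. 250.] step 15 3.7 [ 0.39 -0.04 -0.92]
2 [546. -29. 242.] step 13 3.7 [ 0.45 -0.05 -0.89]
3 [546. -19. 236.] step 11 3.7 [ 0.5  -0.05 -0.86]
4 [545.  -9. 232.] step 11 3.7 [ 0.56 -0.06 -0.83]
5 [546.  14. 228.] step 24 7.4 [ 0.56  0.   -0.83]
6 [547.  36. 225.] step 22 7.3 [ 0.56  0.06 -0.82]
7 [550.  56. 225.] step 21 7.3 [ 0.58  0.11 -0.81]
8 [554.  74. 226.] step 19 7.3 [ 0.59  0.15 -0.79]
9 [560.  90. 229.] step 17 7.3 [ 0.61  0.19 -0.77]
10 [566. 104. 233.] step 15 7.2 [ 0.63  0.22 -0.75]
11 [572. 115. 238.] step 13 7.2 [ 0.65  0.24 -0.72]
12 [579. 122. 242.] step 12 7.2 [ 0.67  0.25 -0.69]
13 [586. 128. 247.] step 10 7.2 [ 0.7   0.26 -0.67]
14 [593. 130. 251.] step 8 7.2 [ 0.72  0.26 -0.64]
15 [600. 129. 254.] step 7 7.2 [ 0.74  0.24 -0.62]
16 [605. 126. 256.] step 7 7.2 [ 0.76  0.22 -0.61]
17 [610. 121. 256.] step 7 7.2 [ 0.78  0.2  -0.59]
18 [613. 114. 255.] step 8 7.2 [ 0.79  0.17 -0.58]
19 [614. 106. 252.] step 9 7.2 [ 0.8   0.13 -0.58]
20 [614.  97. 248.] step 11 7.2 [ 0.81  0.09 -0.58]
21 [612.  86. 241.] step 12 7.2 [ 0.81  0.05 -0.59]
22 [608.  76. 233.] step 14 7.2 [ 0.8   0.01 -0.6 ]
23 [601.  66. 224.] step 15 7.2 [ 0.78 -0.03 -0.62]
24 [593.  56. 213.] step 17 7.2 [ 0.76 -0.07 -0.64]
8 [0.008, 0.019, -0.02, -0.01, -0.039, 0.009, 0.013, 0.038, -0.036, -0.02, -0.077, 0.018, 0.015, 0.058, -0.048, -0.029, -0.116, 0.027, 0.013, 0.078, -0.055, -0.037, -0.155, 0.037, 0.013, 0.124, -0.065, 0.029, -0.158, -0.012, 0.017, 0.168, -0.069, 0.094, -0.162, -0.061, 0.023, 0.208, -0.07, 0.157, -0.165, -0.112, 0.031, 0.245, -0.067, 0.219, -0.169, -0.165]
```

{"op": "send_rows", "data": {
  "motion": [0.008,0.019,-0.02,-0.01,-0.039,0.009,0.013,0.038,-0.036,-0.02,-0.077,0.018,0.015,0.058,-0.048,-0.029,-0.116,0.027,0.013,0.078,-0.055,-0.037,-0.155,0.037,0.013,0.124,-0.065,0.029,-0.158,-0.012,0.017,0.168,-0.069,0.094,-0.162,-0.061,0.023,0.208,-0.07,0.157,-0.165,-0.112,0.031,0.245,-0.067,0.219,-0.169,-0.165],
  "claw": 0.95
}}

```text
time: 9.7
tcp_pos: [556.2, 75.8, 226.8]
orientation: [[0.287, 0.754, 0.591], [0.877, -0.455, 0.154], [0.385, 0.474, -0.792]]
ft_force: [-1.0, -0.3, 0.0]
grip_width: 81.7
grip_force: 0.0
```

Run:
```python
from kin import *
P=np.load("P.npy");W=np.load("W.npy")
from cell import manip
print(manip.get_state()["joints"].round(1),W[8].round(1))
x,R=fk(P,W[8]);rowsj(P,W[9:17],x,R)
```

```text
[ -5.7  14.  117.6  44.9  17.5 -20.8] [ -5.7  13.9 117.5  44.   17.6 -20.2]
8 [0.01, 0.032, 0.006, 0.066, -0.004, -0.046, 0.022, 0.059, 0.013, 0.13, -0.008, -0.095, 0.036, 0.081, 0.022, 0.192, -0.012, -0.145, 0.05, 0.096, 0.032, 0.253, -0.016, -0.197, 0.064, 0.106, 0.041, 0.311, -0.02, -0.252, 0.078, 0.111, 0.048, 0.367, -0.024, -0.308, 0.09, 0.11, 0.055, 0.421, -0.027, -0.366, 0.102, 0.104, 0.058, 0.473, -0.031, -0.427]
```

Tracking the planned wrist flip exactly; continue.

{"op": "send_rows", "data": {
  "motion": [0.01,0.032,0.006,0.066,-0.004,-0.046,0.022,0.059,0.013,0.13,-0.008,-0.095,0.036,0.081,0.022,0.192,-0.012,-0.145,0.05,0.096,0.032,0.253,-0.016,-0.197,0.064,0.106,0.041,0.311,-0.02,-0.252,0.078,0.111,0.048,0.367,-0.024,-0.308,0.09,0.11,0.055,0.421,-0.027,-0.366,0.102,0.104,0.058,0.473,-0.031,-0.427]
}}

```text
time: 10.7
tcp_pos: [608.1, 127.3, 256.8]
orientation: [[0.603, 0.22, 0.767], [0.071, -0.972, 0.223], [0.795, -0.08, -0.602]]
ft_force: [0.8, 0.2, -0.1]
grip_width: 81.6
grip_force: 0.0
```

Run:
```python
from kin import *
P=np.load("P.npy");W=np.load("W.npy")
from cell import manip
print(manip.get_state()["joints"].round(1),W[16].round(1))
x,R=fk(P,W[16]);rowsj(P,W[17:25],x,R)
```

```text
[ -1.2  17.9 120.6 125.8  17.1 -41.9] [ -1.2  17.7 120.5 124.1  16.9 -40.5]
8 [0.009, -0.01, 0.001, 0.051, 0.003, -0.061, 0.015, -0.024, -0.001, 0.101, 0.007, -0.123, 0.018, -0.041, -0.007, 0.148, 0.013, -0.186, 0.018, -0.06, -0.016, 0.194, 0.021, -0.251, 0.013, -0.08, -0.029, 0.239, 0.03, -0.317, 0.005, -0.101, -0.045, 0.281, 0.04, -0.384, -0.008, -0.122, -0.064, 0.322, 0.052, -0.451, -0.025, -0.141, -0.086, 0.362, 0.065, -0.519]
```

{"op": "send_rows", "data": {
  "motion": [0.009,-0.01,0.001,0.051,0.003,-0.061,0.015,-0.024,-0.001,0.101,0.007,-0.123,0.018,-0.041,-0.007,0.148,0.013,-0.186,0.018,-0.06,-0.016,0.194,0.021,-0.251,0.013,-0.08,-0.029,0.239,0.03,-0.317,0.005,-0.101,-0.045,0.281,0.04,-0.384,-0.008,-0.122,-0.064,0.322,0.052,-0.451,-0.025,-0.141,-0.086,0.362,0.065,-0.519]
}}

```text
time: 11.7
tcp_pos: [595.6, 55.7, 213.3]
orientation: [[0.366, -0.531, 0.764], [-0.77, -0.634, -0.072], [0.523, -0.562, -0.641]]
ft_force: [0.5, -0.7, 0.5]
grip_width: 80.9
grip_force: 0.0
```

```bash
cat > go.py <<'E'
from kin import *
from cell import manip
P=np.load("P.npy");c=np.array([543.2,55.3,92]);n=-hand(0)[:,2]
def rows(tg,start=None):  # tg: list of (pos,R); relative to measured state
    s=manip.get_state();x0,R0_=(s["tcp_pos"],s["orientation"]) if start is None else start
    print([float(v) for x,R in tg for v in rel(x0,R0_,x,R)])
E
python3 - <<'E'
from go import *
s=manip.get_state();print(s["joints"].round(1))
q=s["joints"];st=(fk(P,np.load("W.npy")[24]))
tg=[]
for k,d,t in((95,15,50),(70,15,50),(50,10,48),(30,8,45),(18,6,42),(18,6,42)):
    x=c+n*(22+d)+np.array([.25,0,.97])*k; tg.append((x,hand(137,t)))
    q,e=ik(P,x,hand(137,t),q);print(x.round(),q.round(1),round(e,2))
rows(tg,st)
E
```

```text
[  3.4  21.7 123.5 204.6  16.4 -61. ]
[546.  57. 214.] [  4.   19.1 129.2 202.   19.2 -57.9] 0.0
[540.  57. 190.] [  4.1  23.1 131.7 196.8  25.4 -52.3] 0.0
[537.  57. 167.] [  3.9  25.9 132.  195.3  26.3 -50.7] 0.0
[534.  57. 146.] [  3.5  27.6 131.4 195.1  24.4 -50.6] 0.0
[532.  57. 132.] [  3.2  28.  130.1 196.2  20.5 -52. ] 0.0
[532.  57. 132.] [  3.2  28.  130.1 196.2  20.5 -52. ] 0.0
[-0.094, 0.002, 0.004, 0.0, 0.001, -0.0, -0.106, 0.002, -0.045, 0.0, 0.001, -0.0, -0.11, 0.002, -0.092, 0.002, 0.023, -0.0, -0.118, 0.002, -0.134, 0.005, 0.056, -0.0, -0.122, 0.001, -0.16, 0.008, 0.089, -0.0, -0.122, 0.001, -0.16, 0.008, 0.089, -0.0]
```

{"op": "send_rows", "data": {
  "motion": [-0.094,0.002,0.004,0,0.001,0,-0.106,0.002,-0.045,0,0.001,0,-0.11,0.002,-0.092,0.002,0.023,0,-0.118,0.002,-0.134,0.005,0.056,0,-0.122,0.001,-0.16,0.008,0.089,0,-0.122,0.001,-0.16,0.008,0.089,0]
}}

```text
time: 12.45
tcp_pos: [533.7, 56.5, 132.8]
orientation: [[0.438, -0.604, 0.666], [-0.774, -0.63, -0.062], [0.457, -0.488, -0.743]]
ft_force: [0.1, 0.5, -0.3]
grip_width: 80.9
grip_force: 0.0
```

Run:
```python
from go import *
s=manip.get_state();print(s["joints"].round(1),s["tcp_pos"],s["ft_force"])
q=s["joints"]
tg=[]
for d,k,t in((6,18,41),(4,9,39),(2,3,38),(0,0,37),(0,0,37)):
    x=c+n*(22+d)+np.array([.25,0,.97])*k; tg.append((x,hand(137,t)))
    q,e=ik(P,x,hand(137,t),q);print(x.round(),q.round(1),round(e,2))
st=(c+n*28+np.array([.25,0,.97])*18,hand(137,42))
rows(tg,st)
import h
S=manip.grab_frame("side")
import cv2
print(h.edge_s(S))
cv2.imwrite("pics/e.png",cv2.resize(S["color"][170:320,260:460,::-1],None,fx=4,fy=4,interpolation=cv2.INTER_CUBIC))
```

```text
[  3.2  28.2 130.1 196.3  20.7 -52. ] [533.72080969  56.46216254 132.80832047] [ 0.05451661  0.50736239 -0.32018884]
[532.  57. 132.] [  3.1  27.4 129.3 197.6  18.2 -53.5] 0.0
[531.  57. 122.] [  2.8  28.  128.4 198.7  16.  -54.7] 0.0
[530.  57. 115.] [  2.7  28.8 128.1 198.7  15.3 -54.9] 0.0
[531.  56. 110.] [  2.6  29.  127.4 199.7  14.  -55.9] 0.0
[531.  56. 110.] [  2.6  29.  127.4 199.7  14.  -55.9] 0.0
[0.0, 0.0, 0.0, 0.001, 0.011, -0.0, -0.002, -0.0, -0.021, 0.003, 0.033, 0.0, -0.003, -0.0, -0.036, 0.004, 0.044, 0.0, -0.002, -0.001, -0.045, 0.005, 0.055, 0.0, -0.002, -0.001, -0.045, 0.005, 0.055, 0.0]
[(23, [331.9, 286.3], [329, 284, 6, 6]), (19, [370.8, 312.1], [366, 310, 9, 8]), (49, [375.7, 326.3], [372, 322, 8, 12])]
```

View pics/e.png

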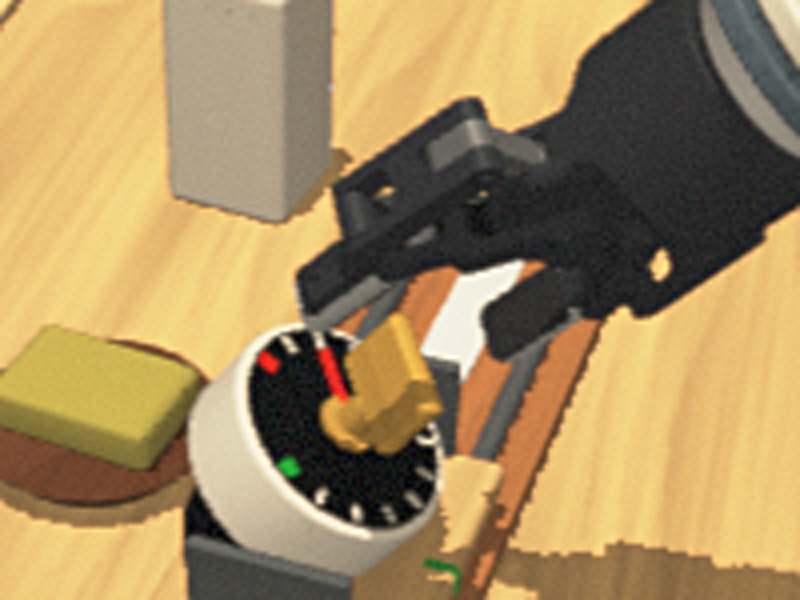

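{"op": "send_rows", "data": {
  "motion": [0,0,0,0.001,0.011,0,-0.002,0,-0.021,0.003,0.033,0,-0.003,0,-0.036,0.004,0.044,0,-0.002,-0.001,-0.045,0.005,0.055,0,-0.002,-0.001,-0.045,0.005,0.055,0]
}}

```text
time: 13.12
tcp_pos: [531.0, 56.0, 110.3]
orientation: [[0.477, -0.644, 0.598], [-0.777, -0.627, -0.056], [0.411, -0.438, -0.799]]
ft_force: [-0.2, 0.2, 0.0]
grip_width: 81.1
grip_force: 0.0
```

{"op": "send_rows", "data": {
  "motion": [0,0,0,0,0,0,0,0,0,0,0,0,0,0,0,0,0,0,0,0,0,0,0,0,0,0,0,0,0,0,0,0,0,0,0,0],
  "claw": 0,
  "newtons": 25
}}

```text
time: 13.88
tcp_pos: [531.5, 56.3, 111.0]
orientation: [[0.477, -0.643, 0.6], [-0.777, -0.627, -0.055], [0.412, -0.439, -0.798]]
ft_force: [0.1, 4.9, 8.6]
grip_width: 8.4
grip_force: 29.7
```

Run:
```python
from go import *
import h
s=manip.get_state();print(s["joints"].round(1),s["tcp_pos"],s["ft_force"],s["wrist_torque"],s["grip_width"],s["grip_force"])
print(s["orientation"].round(3).tolist(),hand(137,37).round(3).tolist())
print(h.edge_s(manip.grab_frame("side")))
```

```text
[  2.6  29.  127.7 199.6  14.3 -55.9] [531.45470843  56.2586523  111.00640987] [0.09852337 4.87534468 8.6287107 ] [ 0.48534674 -0.25382633  0.43664166] 8.394199374856639 29.722077548503876
[[0.477, -0.643, 0.6], [-0.777, -0.627, -0.055], [0.412, -0.439, -0.798]] [[0.476, -0.643, 0.599], [-0.778, -0.626, -0.055], [0.41, -0.44, -0.799]]
[(24, [331.9, 286.0], [329, 284, 6, 5]), (21, [371.0, 311.9], [366, 310, 9, 8]), (48, [375.6, 326.3], [372, 322, 8, 12])]
```

{"op": "send_rows", "data": {
  "motion": [0.0016,0.0015,0.001,0,0,0,0.0016,0.0015,0.001,0.033,-0.003,-0.044,0.0016,0.0015,0.001,0.067,-0.006,-0.089,0.0016,0.0015,0.001,0.133,-0.012,-0.178,0.0016,0.0015,0.001,0.2,-0.018,-0.266,0.0016,0.0015,0.001,0.2,-0.018,-0.266,0.0016,0.0015,0.001,0.2,-0.018,-0.266]
}}

```text
time: 14.8
tcp_pos: [531.4, 56.8, 110.9]
orientation: [[0.092, -0.796, 0.598], [-0.987, -0.154, -0.054], [0.135, -0.585, -0.8]]
ft_force: [-2.4, 0.5, 5.7]
grip_width: 8.4
grip_force: 31.2
```

```bash
cat > st.py <<'E'
from go import *
import h,cv2
s=manip.get_state();print(s["joints"].round(1),s["tcp_pos"].round(1),"F",s["ft_force"].round(1),"M",s["wrist_torque"].round(2),s["grip_width"],s["grip_force"])
R=s["orientation"];print("F tool",(R.T@s["ft_force"]).round(1),"Mz",(R.T@s["wrist_torque"]).round(2))
S=manip.grab_frame("side");print(h.edge_s(S))
m=cv2.inRange(cv2.cvtColor(np.ascontiguousarray(S["color"]),cv2.COLOR_RGB2HSV),(0,150,100),(6,255,255));n_,l,st,ce=cv2.connectedComponentsWithStats(m)
print([(int(st[i,4]),ce[i].round(1).tolist()) for i in range(1,n_) if st[i,4]>=5 and 290<ce[i][0]<400 and 200<ce[i][1]<310])
E
python3 st.py
```

```text
[  2.6  29.  127.6 199.8  14.  -26. ] [531.4  56.8 110.9] F [-2.4  0.5  5.7] M [-0.07  0.52 -0.18] 8.399031753556985 31.240938305854797
F tool [ 0.1 -1.5 -6.1] Mz [-0.55  0.09  0.07]
[(25, [331.9, 286.2], [329, 284, 7, 6]), (20, [371.0, 312.0], [366, 310, 9, 8]), (47, [375.6, 325.9], [372, 322, 8, 11])]
[(21, [326.6, 260.0]), (8, [347.8, 265.9])]
```

{"op": "send_rows", "data": {
  "motion": [0,0,0,0.066,-0.006,-0.089,0,0,0,0.133,-0.012,-0.178,0,0,0,0.2,-0.018,-0.267,0,0,0,0.266,-0.024,-0.356,0,0,0,0.332,-0.03,-0.444,0,0,0,0.399,-0.036,-0.533,0,0,0,0.465,-0.043,-0.622,0,0,0,0.465,-0.043,-0.622]
}}

```text
time: 15.85
tcp_pos: [531.3, 57.0, 110.8]
orientation: [[-0.716, -0.359, 0.598], [-0.483, 0.874, -0.054], [-0.503, -0.328, -0.799]]
ft_force: [-1.9, 1.9, 3.8]
grip_width: 8.5
grip_force: 27.6
```

```bash
python3 st.py
```

```text
[  2.7  29.  127.6 199.8  14.1  44. ] [531.3  57.  110.8] F [-1.9  1.9  3.8] M [0.54 0.55 0.3 ] 8.548117529849547 27.565560042858124
F tool [-1.5  1.1 -4.2] Mz [-0.8   0.19  0.06]
[(25, [331.8, 286.0], [329, 284, 6, 5]), (22, [371.0, 312.0], [366, 310, 9, 8]), (46, [375.7, 326.1], [372, 322, 8, 11])]
[(21, [326.6, 260.0]), (33, [358.8, 277.9])]
```

{"op": "send_rows", "data": {
  "motion": [0,0,0,0.066,-0.006,-0.089,0,0,0,0.133,-0.012,-0.178,0,0,0,0.2,-0.018,-0.267,0,0,0,0.266,-0.024,-0.356,0,0,0,0.266,-0.024,-0.356]
}}

```text
time: 16.52
tcp_pos: [531.3, 56.9, 110.7]
orientation: [[-0.78, 0.184, 0.598], [0.189, 0.98, -0.055], [-0.596, 0.07, -0.8]]
ft_force: [-2.3, 4.2, 3.3]
grip_width: 8.2
grip_force: 27.2
```

{"op": "send_rows", "data": {
  "motion": [0,0,0,0,0,0,0,0,0,0,0,0,0,0,0,0,0,0,0,0,0,0,0,0],
  "claw": 0.8
}}

```text
time: 17.02
tcp_pos: [531.5, 56.8, 110.8]
orientation: [[-0.779, 0.187, 0.598], [0.193, 0.98, -0.055], [-0.596, 0.072, -0.8]]
ft_force: [0.4, 0.3, -0.1]
grip_width: 68.6
grip_force: 0.0
```

```bash
python3 st.py
```

```text
[  2.7  29.  127.6 200.1  14.1  83.7] [531.5  56.8 110.8] F [ 0.4  0.3 -0.1] M [-0.01  0.29 -0.04] 68.55933199420808 0.0
F tool [-0.2  0.3  0.3] Mz [0.09 0.28 0.  ]
[(23, [331.9, 286.3], [329, 284, 6, 6]), (23, [370.8, 311.9], [366, 310, 9, 8]), (48, [375.6, 326.3], [372, 322, 8, 12])]
[(21, [326.6, 260.0]), (30, [358.9, 286.8])]
```

{"op": "send_rows", "data": {
  "motion": [0,0,0,-0.066,0.006,0.089,0,0,0,-0.133,0.012,0.178,0,0,0,-0.2,0.018,0.267,0,0,0,-0.266,0.024,0.356,0,0,0,-0.332,0.03,0.444,0,0,0,-0.399,0.036,0.533,0,0,0,-0.465,0.043,0.622,0,0,0,-0.532,0.049,0.711]
}}

```text
time: 18.08
tcp_pos: [531.5, 56.8, 110.8]
orientation: [[-0.315, -0.737, 0.598], [-0.934, 0.354, -0.055], [-0.171, -0.576, -0.799]]
ft_force: [-0.3, -0.4, 0.3]
grip_width: 68.3
grip_force: 0.0
```

{"op": "send_rows", "data": {
  "motion": [0,0,0,-0.066,0.006,0.089,0,0,0,-0.133,0.012,0.178,0,0,0,-0.2,0.018,0.267,0,0,0,-0.266,0.024,0.356,0,0,0,-0.332,0.03,0.444,0,0,0,-0.399,0.036,0.533,0,0,0,-0.465,0.043,0.622,0,0,0,-0.532,0.049,0.711]
}}

```text
time: 19.08
tcp_pos: [531.5, 56.8, 110.8]
orientation: [[0.671, -0.437, 0.598], [-0.51, -0.858, -0.055], [0.538, -0.268, -0.799]]
ft_force: [-0.7, -0.4, 0.4]
grip_width: 68.4
grip_force: 0.0
```

{"op": "send_rows", "data": {
  "motion": [0,0,0,-0.066,0.006,0.089,0,0,0,-0.133,0.012,0.178,0,0,0,-0.133,0.012,0.178,0,0,0,-0.133,0.012,0.178]
}}

```text
time: 19.58
tcp_pos: [531.5, 56.8, 110.8]
orientation: [[0.778, -0.189, 0.599], [-0.195, -0.979, -0.055], [0.597, -0.074, -0.799]]
ft_force: [0.3, -0.2, 0.5]
grip_width: 68.1
grip_force: 0.0
```

```bash
python3 st.py
```

```text
[  2.7  29.  127.6 199.8  14.1 -95.8] [531.5  56.8 110.8] F [ 0.3 -0.2  0.5] M [ 0.06  0.3  -0.03] 68.11972433710929 0.0
F tool [ 0.6  0.1 -0.2] Mz [-0.03 -0.3   0.04]
[(23, [331.9, 286.3], [329, 284, 6, 6]), (22, [371.0, 312.0], [366, 310, 9, 8]), (48, [375.6, 326.3], [372, 322, 8, 12])]
[(21, [326.6, 260.0]), (31, [358.9, 286.7])]
```

{"op": "send_rows", "data": {
  "motion": [0,0,0,0,0,0,0,0,0,0,0,0,0,0,0,0,0,0,0,0,0,0,0,0,0,0,0,0,0,0,0,0,0,0,0,0],
  "claw": 0
}}

```text
time: 20.38
tcp_pos: [531.5, 56.9, 110.8]
orientation: [[0.779, -0.185, 0.599], [-0.191, -0.98, -0.054], [0.597, -0.072, -0.799]]
ft_force: [-2.7, 3.2, 5.2]
grip_width: 8.4
grip_force: 30.6
```

{"op": "send_rows", "data": {
  "motion": [0,0,0,0.066,-0.006,-0.089,0,0,0,0.133,-0.012,-0.178,0,0,0,0.2,-0.018,-0.267,0,0,0,0.266,-0.024,-0.356,0,0,0,0.332,-0.03,-0.444,0,0,0,0.399,-0.036,-0.533,0,0,0,0.465,-0.043,-0.622,0,0,0,0.532,-0.049,-0.711]
}}

```text
time: 21.38
tcp_pos: [531.4, 56.9, 110.7]
orientation: [[-0.053, -0.799, 0.599], [-0.998, 0.024, -0.055], [0.03, -0.6, -0.799]]
ft_force: [-1.1, 3.5, 3.2]
grip_width: 8.5
grip_force: 34.5
```

```bash
python3 st.py
```

```text
[  2.7  29.  127.6 200.1  14.1 -15.9] [531.4  56.9 110.7] F [-1.1  3.5  3.2] M [0.15 0.54 0.29] 8.483698038719385 34.52099919319153
F tool [-3.4 -0.9 -3.5] Mz [-0.54 -0.28 -0.17]
[(25, [331.8, 286.0], [329, 284, 6, 5]), (20, [371.0, 312.0], [366, 310, 9, 8]), (46, [375.6, 325.8], [372, 322, 8, 11])]
[(21, [326.6, 260.0]), (42, [342.9, 284.2])]
```

{"op": "send_rows", "data": {
  "motion": [0,0,0,0.033,-0.003,-0.044,0,0,0,0.066,-0.006,-0.089,0,0,0,0.093,-0.009,-0.124,0,0,0,0.113,-0.01,-0.151,0,0,0,0.113,-0.01,-0.151,0,0,0,0.113,-0.01,-0.151]
}}

```text
time: 22.18
tcp_pos: [531.5, 56.9, 110.8]
orientation: [[-0.277, -0.752, 0.598], [-0.95, 0.307, -0.055], [-0.142, -0.584, -0.8]]
ft_force: [-0.3, 4.8, 4.2]
grip_width: 8.2
grip_force: 33.7
```

```bash
python3 st.py
```

```text
[  2.7  29.  127.5 200.2  14.    0.4] [531.5  56.9 110.8] F [-0.3  4.8  4.2] M [0.68 0.52 0.4 ] 8.22327206152804 33.67084801197052
F tool [-5.1 -0.7 -3.8] Mz [-0.74 -0.59  0.06]
[(22, [332.1, 286.1], [330, 284, 5, 5]), (20, [371.0, 311.9], [366, 310, 9, 8]), (46, [375.6, 326.0], [372, 322, 7, 11])]
[(21, [326.6, 260.0]), (42, [339.9, 281.2])]
```

{"op": "send_rows", "data": {
  "motion": [0,0,0,0,0,0,0,0,0,0,0,0,0,0,0,0,0,0,0,0,0,0,0,0,0,0,0,0,0,0],
  "claw": 0.95
}}

```text
time: 22.85
tcp_pos: [531.5, 56.8, 110.8]
orientation: [[-0.28, -0.751, 0.598], [-0.949, 0.31, -0.056], [-0.144, -0.583, -0.8]]
ft_force: [-0.4, -1.5, 0.1]
grip_width: 81.4
grip_force: 0.0
```

{"op": "send_rows", "data": {
  "motion": [-0.001,0,0.01,-0.001,-0.011,0,0,0,0.024,-0.003,-0.033,0,0.002,0.001,0.045,-0.005,-0.055,0,0.006,0.002,0.071,-0.008,-0.088,0,0.014,0.003,0.113,-0.011,-0.121,0,0.018,0.003,0.16,-0.013,-0.144,0,0.028,0.003,0.2,-0.013,-0.144,0,0.028,0.003,0.2,-0.013,-0.144,0]
}}

```text
time: 23.85
tcp_pos: [546.3, 58.4, 213.1]
orientation: [[-0.242, -0.597, 0.765], [-0.952, 0.297, -0.07], [-0.185, -0.746, -0.64]]
ft_force: [-0.1, -1.2, -0.8]
grip_width: 80.8
grip_force: 0.0
```

```bash
python3 st.py
python3 - <<'E'
from h import *
S=manip.grab_frame("side")["color"][200:350,270:420,::-1];T=manip.grab_frame("top")["color"][120:320,170:500,::-1]
p=np.zeros((600,800,3),np.uint8);a=cv2.resize(S,(400,400),interpolation=cv2.INTER_CUBIC);p[:400,:400]=a
b=cv2.resize(T,(400,242));p[:242,400:]=b;cv2.imwrite("pics/f.png",p)
E
```

```text
[ 4.400e+00  1.970e+01  1.297e+02  2.015e+02  2.050e+01 -1.000e-01] [546.3  58.4 213.1] F [-0.1 -1.2 -0.8] M [0.03 0.36 0.02] 80.82900810628628 0.0
F tool [1.3 0.3 0.5] Mz [-0.35  0.08 -0.01]
[(24, [332.0, 286.3], [329, 284, 7, 6]), (20, [371.0, 312.0], [366, 310, 9, 8]), (45, [375.6, 326.0], [372, 322, 7, 11])]
[(20, [326.6, 260.0]), (40, [339.7, 281.3])]
```

View pics/f.png

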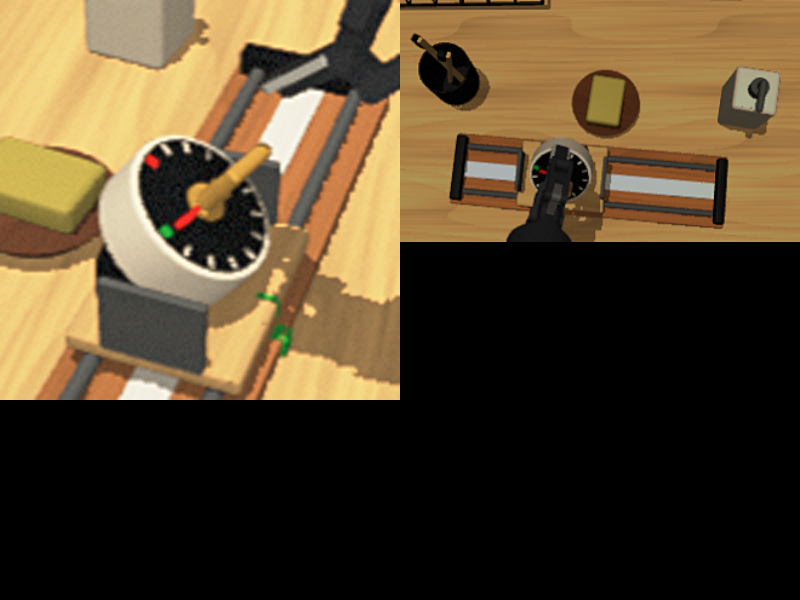

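```bash
python3 -c "
from cell import manip
print(manip.hand_in())"
```

```text
the job is handed in; nothing more can be done
None
```

I handed the job in at about 24 s: the timer is in the station detent, and the last picture shows the red pointer on the green tick, about 4.95 rad by the hand's rotation. I did not turn it on to feel the stop. The robot is clear, and the tumbler, soap dish and dispenser look unmoved in that picture; hand-in returned no verdict.

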